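# Find the perished rubber pad on the glass rest

## Robot

A 6-joint arm with a two-finger parallel gripper is mounted at the origin on the work surface. World frame = base frame: x ahead of the robot, y to its left, z up, the work surface at z = 0. Lengths are in mm, angles in rad, forces in N, time in s.
With the tool pointing down it reaches from about 250 to 725 mm from the base axis. Payload 9.7 kg.
Tool frame: the origin (TCP) lies midway between the tips of the shut fingers; the grasp point (between the pads) lies 19 mm behind it (grasp_offset is the distance from the TCP to the grasp point, in mm); z points along the fingers, y is the direction in which the jaws open and shut (so a half turn about z gives the same grasp; the last joint's range is limited). The gripper opens to 85 mm and grips with 20 to 120 N. Pads are 22 mm wide; open, the fingers measure 114 mm over their backs; the gripper's body (76 mm by 85 mm) begins 54 mm behind the grasp point. The pads swing forward as they close: fully open they stand 13 mm farther back than shut.
Start: joints at [-1.144, 0.087, 0.176, 1.66, 0, 1.571], TCP at [227.675, -500.661, 231.284] pointing down, gripper open.
Joint ranges: [-3.13, 3.13], [-0.85, 1.81], [-1.15, 1.24], [-2.2, 2.28], [-1.44, 1.52], [-3.14, 3.14]. Speed limits (rad/s): [2.22, 2.22, 2.57, 3.14, 3.14, 3.14].

## Interface

Orientations are given as a unit quaternion [x, y, z, w].
In Python, from workcell import * gives the robot as it stands. Calls block until the motion is done:
- reach(position, orientation): joint-space move of the TCP to a pose.
- move_l(position, ori=None, max_speed=150): straight line of the TCP; ori=None keeps the orientation; max_speed is the mean speed in mm/s.
- set_joints(angles): joint-space move.
- set_gripper(opening, grasp_force=None): finger opening in mm; grasp_force is the grip in N (None keeps the last); returns when the fingers have stopped.
- hold(seconds).
- ik(position, orientation): joint angles nearest the present ones, or None.
- sense(): the state.
- get_image(name): name is "side" or "top" or "wrist"; returns a dict with "img" (480x640x3 uint8, red, green, blue), "camera_matrix" (3x3 intrinsics, pixels), "dist" ([k1, k2, p1, p2, k3] as OpenCV has them; the pictures are not rectified), "view" (4x4, takes a point from world to camera coordinates). Camera axes: x right, y down, z forward; pixel columns grow to the right and rows downward; lengths in mm; the calibration is good to about 2 mm. A picture is of the moment at which its call begins. There is no depth.
A pose or a line that the arm cannot do raises MotionError and nothing moves.
- sign_off(): hands the job in, once; it reports no verdict.
Trained networks look in the newest picture that a camera, given by its name, has taken for a name from the list of things; names that differ only in an ending like _2 or _b are one class to them, and where a whole thing is asked for, a point or a joint stands for the part that bears it (a point fixed in the world has none). Each returns a list of dicts, best first, with "p" (0 to 1); they miss things now and then, are a little off and sometimes report something else, mostly with a low value. They report only what shows in the picture. A call takes as long as a camera call. They do not tell look-alikes from the thing itself.
- recognise(thing, camera): "position" ([x, y, z] in mm, in the coordinates of the camera as it stood for that picture, good to about 4 mm: the middle of the surface that is visible of it).
- outline_of(thing, camera): "region" (480x640 bool, what is visible of it).
The state is a dict: "time_s": time; "joint_pos": joint angles; "joint_vel": joint speeds; "tau": joint torques, N m; "tcp_pos": TCP position; "orientation": TCP orientation; "force": force on the tool from outside, world axes, zero at the start; "wrist_torque": the same for the moment, N m; "finger_gap": finger opening in mm.
Only numpy, scipy, OpenCV 4.12 (cv2) and the standard library are available. Lean on these libraries where they do the work, as an engineer would, in place of code of your own. Each camera call takes 0.05 s, during which the arm holds its last target. There are 200 camera calls.

## Task

One of the four rubber pads on the aluminium glass rest has perished and gone soft, though they look alike. Take the sprung-pin tester off its stand, holding it push its pin into the middle of the pads until its foot is flat, reading how far the pin sinks and never pushing on a pad with more than 15 N, and leave the tester standing upright by itself on the soft pad, pin sunk in and foot flat, so that I know which one to change. Do not drop or tip the tester and leave the other things on the bench where they are.

Things in the scene. Friction and masses are not known exactly. Their poses are not given: they have to be found in the camera images.
- tester: hand-held rubber tester, loose, about 0.5 kg, upright on its stand at the start. Round about its z axis (up): steel foot below, black round barrel 28 mm across from 16 to 100 mm above the foot's underside, tapered above to 104 mm. A sprung steel pin 6 mm across sticks 10 mm out of the middle of the foot. Origin: centre of the foot's underside. Grip it by the barrel
- foot: the tester's steel foot disc, 44 mm across, 10 mm thick, part of the tester; origin and axes as the tester's. The push with the tester is the force on this foot
- tester_grip (a point): point on the barrel's axis, 80 mm above the underside of the foot: where to grip it, from above, at any yaw; the barrel ends 24 mm above this point
- pin (a joint): the reading: how far the pin is pushed back into the tester, m: 0 free, 0.010 flush with the foot; 300 N/m. Foot flat on a sound pad: 8 to 10 mm (pin sinks 1 mm into it); on the perished pad: 2 to 3.5 mm (sinks 7 mm). A brass collar on the barrel rises with the pin, its middle 30 mm above the foot's underside at 0, 40 mm at 0.010; white rings mark both
- core_b (a joint): how far the middle of the perished pad has been sunk below that pad's top, m: 0 untouched, about 0.007 with the tester standing or pushed flat on it. It does not tell which of the four pads that is
- stand: fixed grey square block 66 x 66 mm, 18 mm high, with a 26 mm square hole in the middle for the pin; the tester stands on it. Origin: centre of its underside
- bar: fixed aluminium glass rest, 80 (its x) x 310 (its y) mm, 20 mm high, carrying four black square rubber pads in a row along its y. Origin: centre of its underside
- place_1 (a point): point on the bar's top face in the middle of pad place 1 of 4 (1 at the bar's +y end, 75 mm apart). The pad here is 56 mm square, its top 12 to 26 mm above this point (each set at its own height); it may be the perished one, all look alike. Push the pin on its middle 22 x 22 mm, which yields under it; the rest yields 1 mm per 6 N on the foot
- place_2 (a point): point on the bar's top face in the middle of pad place 2 of 4 (1 at the bar's +y end, 75 mm apart). The pad here is 56 mm square, its top 12 to 26 mm above this point (each set at its own height); it may be the perished one, all look alike. Push the pin on its middle 22 x 22 mm, which yields under it; the rest yields 1 mm per 6 N on the foot
- place_3 (a point): point on the bar's top face in the middle of pad place 3 of 4 (1 at the bar's +y end, 75 mm apart). The pad here is 56 mm square, its top 12 to 26 mm above this point (each set at its own height); it may be the perished one, all look alike. Push the pin on its middle 22 x 22 mm, which yields under it; the rest yields 1 mm per 6 N on the foot
- place_4 (a point): point on the bar's top face in the middle of pad place 4 of 4 (1 at the bar's +y end, 75 mm apart). The pad here is 56 mm square, its top 12 to 26 mm above this point (each set at its own height); it may be the perished one, all look alike. Push the pin on its middle 22 x 22 mm, which yields under it; the rest yields 1 mm per 6 N on the foot
- tape: bystander, to be left alone: blue roll of tape lying flat, 96 mm across, 24 high
- screwdriver: bystander, to be left alone: screwdriver lying flat, 170 mm long
- tin: bystander, to be left alone: putty tin standing, 76 mm across, 65 high
- offcut: bystander, to be left alone: pale wood offcut, 32 x 120 x 20 mm high
- jar: bystander, to be left alone: small glass jar standing, 44 mm across, 50 high
- wrench: bystander, to be left alone: wrench lying flat, 160 mm long
Mind the look-alikes: they are no part of the job. Of the things that look like the tester, the larger one is meant.

How it is judged:
By the outcome, as a careful person would: the job done as asked, in the order asked, and still so for the second after the job is handed in, with the robot touching nothing.
It also fails if it takes over 51 s, if anything falls off the work surface, if the arm or the gripper's body presses on something with over 40 N, if the wrist force passes 120 N, or if a joint passes its speed limit or range.

## Working session

There is one attempt and no reset: what is moved stays moved. The work goes in short steps, each a Python script; the robot and the scene stay as the last script left them, time stands still between calls to the robot, and variables do not carry over. Pictures are saved under pics/ and viewed, about 8 in all and at most 12, crops included, and the job is handed in when it is done.

```bash
mkdir -p pics; ls; cat > h.py <<'E'
from workcell import *
import numpy as np, cv2
def snap(cam,fn=None):
    d=get_image(cam)
    if fn: cv2.imwrite('pics/'+fn,cv2.cvtColor(d['img'],cv2.COLOR_RGB2BGR))
    return d
def c2w(d,p):
    V=np.array(d['view']); return V[:3,:3].T@(np.array(p)-V[:3,3])
def w2p(d,P):
    V=np.array(d['view']); r,_=cv2.Rodrigues(V[:3,:3])
    return cv2.projectPoints(np.array(P,float).reshape(-1,1,3),r,V[:3,3],np.array(d['camera_matrix'],float),np.array(d['dist'],float))[0].reshape(-1,2)
def p2w(d,uv,z):
    V=np.array(d['view']); u=cv2.undistortPoints(np.array(uv,float).reshape(-1,1,2),np.array(d['camera_matrix'],float),np.array(d['dist'],float)).reshape(-1,2)
    c=-V[:3,:3].T@V[:3,3]; out=[]
    for a in u:
        r=V[:3,:3].T@np.array([a[0],a[1],1]); out.append(c+r*(z-c[2])/r[2])
    return np.array(out)
E
python3 - <<'E'
from h import *
for cam in ('top','side'):
    d=snap(cam,cam+'0.png')
    print(cam,'cam at',c2w(d,[0,0,0]).round(0))
    for t in ('tester','stand','bar','tape','screwdriver','tin','offcut','jar','wrench'):
        for r in recognise(t,cam)[:3]:
            P=c2w(d,r['position']); print(t,round(r['p'],2),P.round(0),w2p(d,P)[0].round(0))
s=sense(); print(s['time_s'],s['tcp_pos'],s['orientation'],s['force'])
E
```

```text
pics
top cam at [ 408.   53. 1014.]
tester 0.92 [524. 233.  79.] [221. 249.]
tester 0.76 [443. 257.  50.] [211. 293.]
tester 0.65 [ 527. -137.   44.] [414. 250.]
stand 0.95 [516. 228.  18.] [229. 257.]
bar 0.68 [471. -50.  20.] [369. 279.]
bar 0.58 [534. -96.  21.] [391. 248.]
tape 0.61 [ 412. -175.   23.] [432. 308.]
tape 0.53 [651. -36.  60.] [362. 186.]
tape 0.27 [ 529. -137.   43.] [414. 249.]
screwdriver 0.95 [468. -51.  23.] [369. 281.]
tin 0.9 [647. -35.  64.] [362. 187.]
tin 0.45 [533. -95.  21.] [391. 248.]
offcut 0.95 [ 602. -238.   22.] [460. 214.]
offcut 0.33 [647. -37.  63.] [363. 188.]
jar 0.86 [619. 235.  56.] [224. 203.]
wrench 0.7 [516. 235.  27.] [225. 256.]
side cam at [126. 495. 605.]
tester 0.79 [520. 244.  74.] [252. 296.]
tester 0.77 [466. 227.  26.] [287. 331.]
stand 0.65 [504. 255.  19.] [256. 330.]
bar 0.58 [516. -42.  22.] [379. 231.]
tape 0.93 [ 411. -162.   17.] [463. 229.]
screwdriver 0.65 [467. -39.  23.] [399. 244.]
tin 0.65 [633. -17.  57.] [324. 194.]
offcut 0.83 [ 597. -226.   19.] [405. 173.]
offcut 0.58 [ 408. -162.   19.] [465. 229.]
jar 0.77 [609. 246.  39.] [217. 281.]
wrench 0.77 [518. 331.   6.] [210. 361.]
1.0 [ 227.67977825 -500.65680358  231.28079757] [ 9.77317007e-01  2.11781653e-01  1.23130763e-05 -8.60856333e-06] [ 0.55638604 -0.3479658   0.10588597]
```

View pics/top0.png

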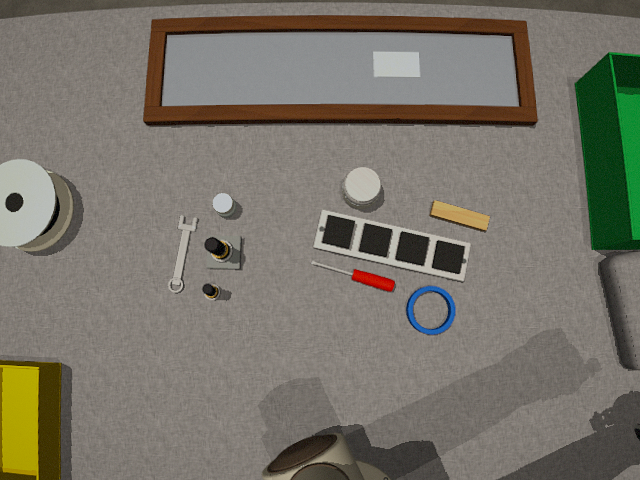

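View pics/side0.png

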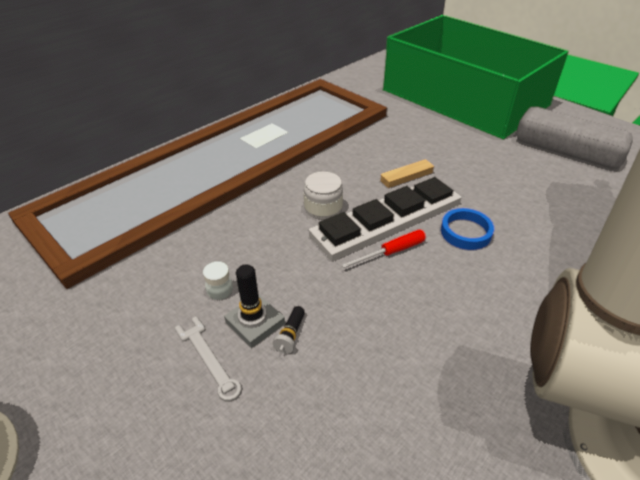

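Top view: the bar runs from (318,230) to (468,260) with four pads. The larger tester is on its stand at (215,247) and the smaller look-alike is at (211,292). Next I'll measure the bar and hover above the tester.

```bash
cat >> h.py <<'E'
def Q(a): return [float(np.cos(a/2)),float(np.sin(a/2)),0.,0.]
A=np.radians(-56)
E
python3 - <<'E'
from h import *
d=snap('top'); img=d['img']
g=img.max(2); m=np.zeros_like(g); m[205:285,308:475]=(g[205:285,308:475]<60)
n,l,st,c=cv2.connectedComponentsWithStats(m)
k=[i for i in range(1,n) if st[i,4]>300]; print(st[k],c[k].round(1))
C=p2w(d,c[k],39); C=C[np.argsort(-C[:,1])]; print('pads',C.round(1),np.linalg.norm(np.diff(C,axis=0),axis=1).round(1))
r=recognise('tester','top'); 
m=outline_of('tester','top')
for o in m: 
    ys,xs=np.nonzero(o['region']); print(o['p'],xs.min(),xs.max(),ys.min(),ys.max(),len(xs))
R=m[0]['region']; dk=(R&(g<50)); ys,xs=np.nonzero(dk); print('dark',xs.min(),xs.max(),ys.min(),ys.max())
# far end of the dark blob from camera axis: top rim
for z,uv in ((122,(212,244)),): print(p2w(d,uv,z))
s=snap('side'); 
for o in outline_of('tester','side'):
    ys,xs=np.nonzero(o['region']); print('side',o['p'],xs.min(),xs.max(),ys.min(),ys.max(),len(xs))
x,y=520,238
reach([x,y,240],Q(A)); st=sense(); print(st['time_s'],st['tcp_pos'],st['joint_pos'])
w=snap('wrist','w1.png')
print('wcam',c2w(w,[0,0,0]),w2p(w,[[x,y,122],[x,y,18]]))
for r in recognise('tester','wrist'): print(r['p'],c2w(w,r['position']))
E
```

```text
[[322 215  33  34 774]
 [359 224  33  33 785]
 [396 232  33  34 823]
 [432 241  32  33 789]] [[338.1 231.4]
 [375.1 239.9]
 [411.8 248.2]
 [447.9 256.8]]
pads [[ 564.    10.7   39. ]
 [ 547.   -61.8   39. ]
 [ 530.2 -134.1   39. ]
 [ 513.  -205.5   39. ]] [74.5 74.2 73.4]
0.72 313 470 210 280 2954
0.65 204 232 237 261 504
0.58 218 255 266 292 427
0.41 406 455 286 334 842
dark 328 457 215 273
[[528.55020881 241.37837694 122.        ]]
side 0.84 235 266 264 327 1352
side 0.65 273 304 306 353 761
4.05 [520.19690932 237.51905043 240.00923434] [ 4.28363240e-01  1.44011032e-01  2.55424492e-01  1.68221701e+00
 -7.79990237e-05 -1.73458234e+00]
wcam [560.03258308 177.48524361 383.23674416] [[312.91572017 238.31078835]
 [313.14085753 207.49863262]]
0.91 [534.76891927 234.86357181 105.92593524]
0.66 [473.10957641 216.0161617   22.63775738]
```

View pics/w1.png

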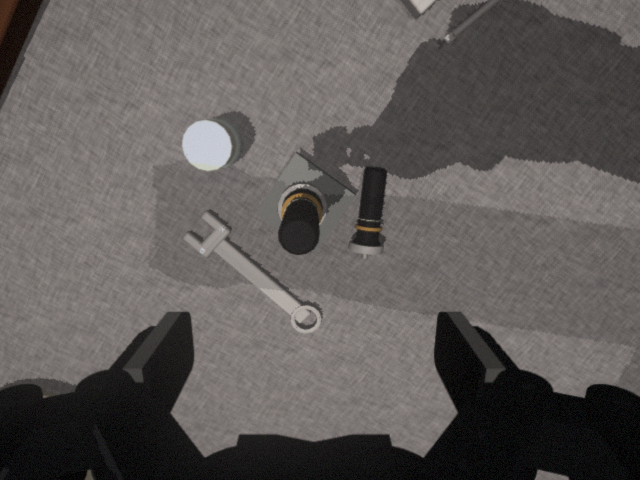

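Wrist view: the tester's cap is at about (299,234) and its foot on the stand at (302,205). The look-alike lies flat at (370,210), well below finger height. Refine the position, grasp and lift.

```bash
python3 - <<'E'
from h import *
w=snap('wrist')
a=p2w(w,[(299,236)],122)[0]; b=p2w(w,[(302,207)],23)[0]; t=snap('top'); c=p2w(t,[(212,244)],122)[0]
print(a,b,c)
P=(a+b)/2; 
print(P)
if np.linalg.norm((a-b)[:2])<10:
    x,y=P[:2]
    reach([x,y,150],Q(A)); move_l([x,y,79],max_speed=80)
    s=sense(); print(s['time_s'],s['tcp_pos'],s['force'])
    w=snap('wrist','w2.png')
    set_gripper(50); set_gripper(20,60); s=sense(); print(s['time_s'],s['finger_gap'],s['force'])
    snap('wrist','w3.png')
E
```

```text
[528.49775146 241.79692061 122.        ] [529.03890935 242.32897442  23.        ] [528.55020881 241.37837694 122.        ]
[528.76833041 242.06294751  72.5       ]
5.7333 [529.05476909 242.18179914  79.57738122] [-0.04243311 -0.30594705 -0.05127621]
6.55 26.604511216646653 [ 0.32314667  0.35549642 -0.39338419]
```

```bash
cat >> h.py <<'E'
PADS=np.array([[565.5,10.3],[548.4,-62.9],[531.4,-135.9],[514.,-208.]])
m_=PADS.mean(0); u_=(PADS[0]-PADS[3]); u_/=np.linalg.norm(u_); PADS=np.array([m_+u_*k for k in (112.5,37.5,-37.5,-112.5)])
def fz(n=3):
    v=[]
    for _ in range(n): v.append(sense()['force'][2]); hold(0.02)
    return np.mean(v)
def press(i,zstart=122,tag=''):
    x,y=PADS[i]; reach([x,y,zstart],Q(A)); hold(0.3)
    f0=fz(5); z=zstart; log=[]
    while z>86:
        z-=1; move_l([x,y,z],max_speed=40)
        p=fz(2)-f0; log.append((z,round(float(p),1)))
        if p>5.5: break
    hold(0.1); p=fz()-f0; s=sense()
    print(i+1,'t',s['time_s'],'f0',f0,'push',p,'tcp',s['tcp_pos'],log[-14:])
    return f0,p
def crop(i,fn,k=5):
    d=snap('side'); z=sense()['tcp_pos'][2]-61.5; c=w2p(d,[*PADS[i],z+35])[0]; a,b=c.astype(int)
    im=d['img'][max(0,b-60):b+50,max(0,a-60):a+60]; im=cv2.resize(im,None,fx=k,fy=k,interpolation=cv2.INTER_CUBIC)
    cv2.imwrite('pics/'+fn,im[:,:,::-1])
    print('scale px/mm',np.linalg.norm(w2p(d,[*PADS[i],z+40])[0]-w2p(d,[*PADS[i],z+30])[0])/10)
E
python3 - <<'E'
from h import *
print(PADS)
s=sense();x,y=s['tcp_pos'][:2]; f=fz()
move_l([x,y,165],max_speed=120); hold(.2); print('weight',f,fz())
w=snap('wrist','w4.png')
press(0); crop(0,'p1.png'); snap('wrist','wp1.png')
E
```

```text
[[ 565.65622114   10.36928302]
 [ 548.43540705  -62.62690566]
 [ 531.21459295 -135.62309434]
 [ 513.99377886 -208.61928302]]
weight 1.4981572618289647 -5.672473111762187
1 t 16.0917 f0 -5.7498389249411925 push 9.109389721898083 tcp [565.78352535  10.3797001   98.31247336] [(111, 0.7), (110, 0.4), (109, 0.1), (108, 0.7), (107, 1.3), (106, 2.0), (105, 2.2), (104, 2.2), (103, 2.4), (102, 2.8), (101, 3.1), (100, 3.3), (99, 4.0), (98, 8.1)]
scale px/mm 0.4427680533998736
```

View pics/p1.png

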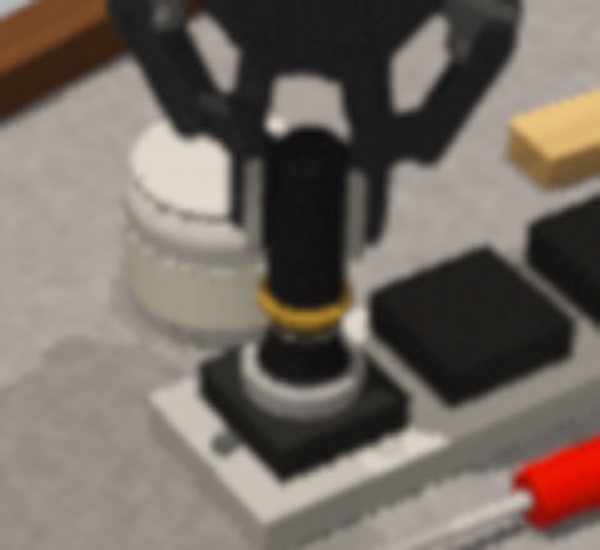

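View pics/wp1.png

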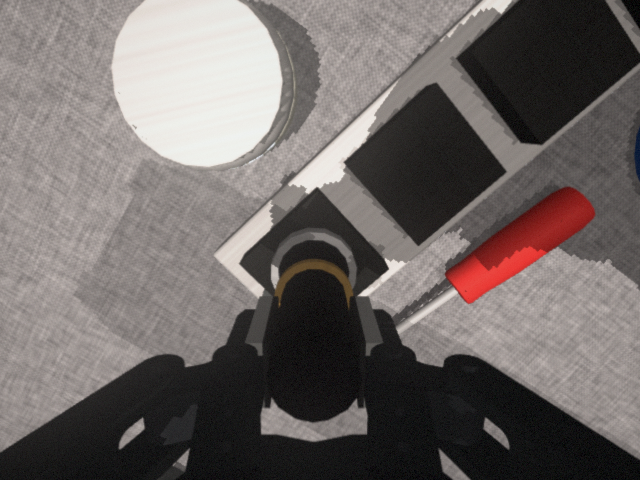

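Side view, pad 1: the brass collar at (303,305) is high above the foot at (303,385), with the white ring showing below it. The force was about 3.5 N before the foot touched, so this pad is sound. The foot is also centred on the pad. Next, pads 2 to 4, stopping if the force looks soft.

```bash
python3 - <<'E'
import re
s=open('h.py').read().replace("return f0,p\n","return f0,p,log\n"); open('h.py','w').write(s)
from h import *
for i in (1,2,3):
    s=sense(); move_l([*s['tcp_pos'][:2],122],max_speed=120)
    f0,p,log=press(i); crop(i,f'p{i+1}.png'); snap('wrist',f'wp{i+1}.png')
    if np.mean([v for _,v in log[-4:-1]])<2.3: print('soft?',i+1); break
print(sense()['time_s'])
E
```

```text
2 t 24.275 f0 -5.341941559628543 push 8.115679637223108 tcp [548.57243338 -62.65149665  98.31109878] [(111, 0.1), (110, 0.1), (109, 0.4), (108, -0.0), (107, 0.8), (106, 0.9), (105, 1.6), (104, 1.5), (103, 1.1), (102, 1.5), (101, 2.2), (100, 2.3), (99, 3.5), (98, 7.4)]
scale px/mm 0.4393958342833172
3 t 31.8917 f0 -5.167545135881769 push 8.530898612361353 tcp [ 531.35925832 -135.64723023  100.36910312] [(113, -0.1), (112, -0.3), (111, -0.3), (110, -0.4), (109, 0.1), (108, -0.2), (107, 0.3), (106, 0.4), (105, 0.2), (104, 0.3), (103, 0.5), (102, 1.0), (101, 3.3), (100, 7.9)]
scale px/mm 0.437900502142614
soft? 3
31.9917
```

```bash
python3 - <<'E'
import cv2,numpy as np
a=[cv2.imread(f'pics/p{i}.png')[60:520,80:520] for i in (2,3)]
cv2.imwrite('pics/cmp.png',cv2.resize(np.hstack(a),(800,418)))
E
```

```text
(no output)
```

View pics/cmp.png

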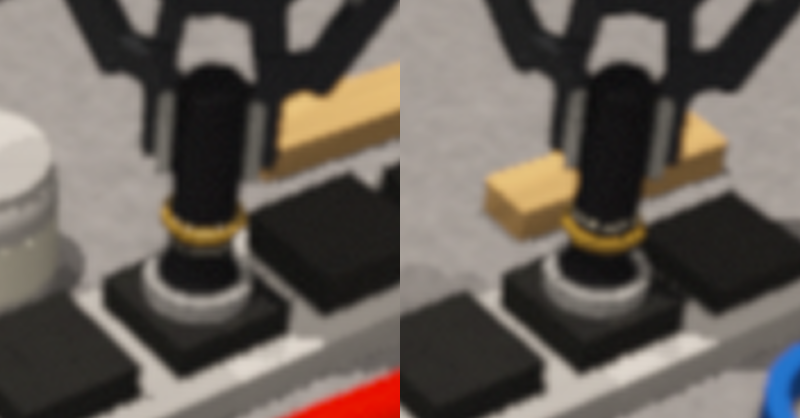

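View pics/wp3.png

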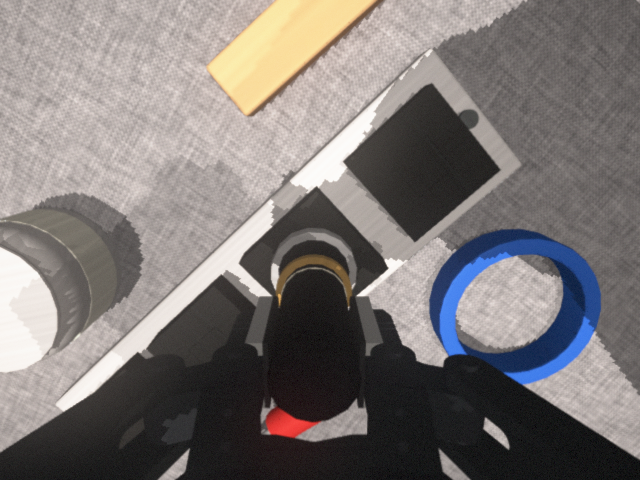

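Pad 3 is the soft one. Its collar at (605,235) sits low beside the foot with the upper white ring exposed above it, while pad 2's collar is high. The force before foot contact was only about 0.5 N. The tester is centred on the pad, so I'll ease off to its own weight and release it there.

```bash
python3 - <<'E'
from h import *
s=sense(); x,y,z=s['tcp_pos']
t=PADS[2]
move_l([*t,99.5],max_speed=20); hold(.15); print('fz',fz(), sense()['force'])
set_gripper(45); hold(.2); print(sense()['finger_gap'],sense()['force'])
set_gripper(80)
move_l([*t,200],max_speed=100)
hold(0.5)
crop(2,'fin_tmp.png')
d=snap('side'); a,b=w2p(d,[*t,74])[0].astype(int)
im=cv2.resize(d['img'][b-50:b+50,a-60:a+60],None,fx=5,fy=5,interpolation=cv2.INTER_CUBIC); cv2.imwrite('pics/fin.png',im[:,:,::-1])
snap('wrist','wfin.png'); s=sense(); print(s['time_s'],s['force'],s['tcp_pos'])
E
```

```text
fz 6.182554287734871 [-2.00008616 -0.2046046   6.60228247]
44.735652835964764 [ 1.4660767  -0.39451376  0.41583116]
scale px/mm 0.5093147855539314
35.2083 [-0.29462542  0.77680493 -0.07546392] [ 531.2211529  -135.60216512  200.00072505]
```

View pics/fin.png

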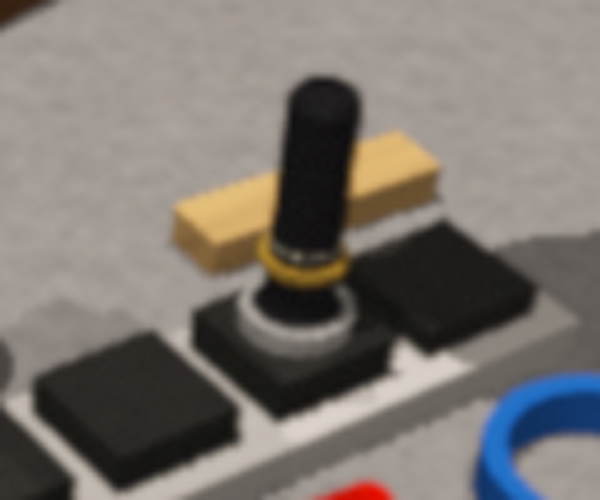

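View pics/wfin.png

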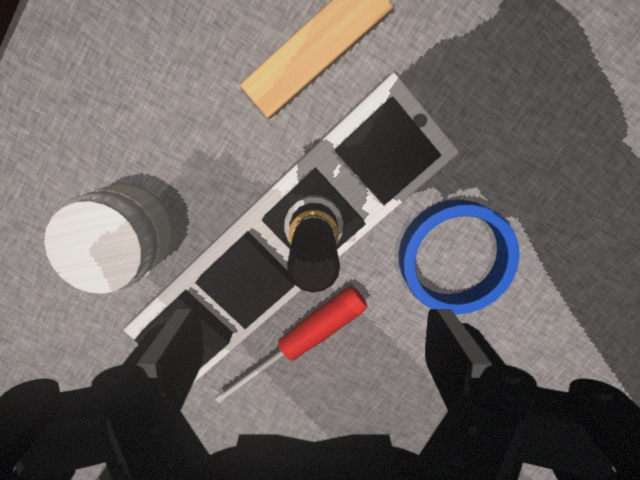

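The tester stands on pad 3 with its collar low and foot on the pad, and nothing else looks moved. I'll check numerically that it is upright before handing in.

```bash
python3 - <<'E'
from h import *
d=snap('side'); t=PADS[2]; a,b=w2p(d,[*t,74])[0].astype(int)
q=w2p(d,[[*t,39],[*t,100],[*t,143]]); print(((q-[a-60,b-50])*5).round(0))
w=snap('wrist'); print(w2p(w,[[*t,39],[*t,143]]).round(0))
print(sense()['time_s'])
E
```

```text
[[293. 324.]
 [311. 193.]
 [325.  92.]]
[[313. 223.]
 [313. 269.]]
35.3083
```

```bash
python3 -c "
from h import *
print(sign_off())"
```

```text
the job is handed in; nothing more can be done
None
```

The soft pad is number 3, counting from the end nearest the tester's stand (pad 2 from the other end). The tester is standing on it, upright and by itself, and I handed the job in at about 35 s.

| Pad | Collar | Force just before the foot touched | Push reached | Result |
|---|---|---|---|---|
| 1 | high | about 3.5 N | about 9 N | sound |
| 2 | high | about 2.3–3.5 N | about 8 N | sound |
| 3 | low, upper white ring showing | about 0.5–1 N | see below | perished |
| 4 | – | – | – | not pushed, as only one pad is bad |

I read the pin from the collar in the pictures as high or low, and did not measure it in millimetres.

**Last checks:** in the side and wrist pictures the tester's cap and foot line up with the pad's vertical axis. The collar is low and the foot is flat and centred on the pad. The things around the glass rest showed no movement. I did not look again at the stand, jar, wrench or small look-alike afterwards, but the gripper stayed above them.

**One slip:** before letting go on pad 3 I meant to ease off, but the height I gave was slightly lower. The push rose from 8.5 N to about 12 N by the wrist force, which is still under the 15 N limit. I took readings only after each move, so I didn't record any brief peak in between.

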